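# Snap the hand pump into the clips on a bike frame

### The arm

A 6-joint arm with a two-finger parallel gripper is mounted at the origin on the work surface. World frame = base frame: x ahead of the robot, y to its left, z up, the work surface at z = 0. Lengths are in m, angles in degrees, forces in N, time in s.
With the tool pointing down it reaches from about 0.325 to 0.775 m from the base axis. Payload 5.5 kg.
Tool frame: the origin (TCP) lies at the centre of the arm's flange, where the gripper is bolted on; the fingertips stand 182 mm ahead of it and the grasp point (between the pads) lies 163 mm ahead of it; z points along the fingers, y is the direction in which the jaws open and shut (so a half turn about z gives the same grasp; the last joint's range is limited). The gripper opens to 88 mm and grips with 3 to 60 N. Pads are 20 mm wide; open, the fingers measure 115 mm over their backs; the gripper's body (75 mm by 178 mm) begins 61 mm behind the grasp point.
Start: joints at [68.715, 5.22, 70.514, -0, 104.267, -3.249], TCP at [0.186, 0.571, 0.405] pointing down, gripper open.
Joint ranges: [-164.24, 164.24], [-49.07, 125.15], [9.68, 141.18], [-86.29, 266.29], [3.28, 154.24], [-151.56, 151.56]. Speed limits (degrees/s): [147.25, 147.25, 172.46, 180, 180, 180].

### API

Orientations are given as [roll, pitch, yaw] about the fixed x, y, z axes, in that order (R = Rz(yaw) Ry(pitch) Rx(roll)).
In Python, from station import r gives the robot as it stands. The module is installed in compiled form; this text tells all that it offers. Calls block until the motion is done:
- r.reach(position, orientation): joint-space move of the TCP to a pose.
- r.servo_line(position, rotation=None, speed=0.15): straight line of the TCP; rotation=None keeps the orientation; speed is the mean speed in m/s.
- r.move_joints(angles): joint-space move.
- r.let_go() and r.grab(squeeze=None): open the fingers fully, or close them until they stop; squeeze is the grip in N (None keeps the last).
- r.wait(seconds).
- r.inverse_kinematics(position, orientation): joint angles nearest the present ones, or None.
- r.sense(): the state.
- r.snapshot(name): name is "scene" or "top"; returns a dict with "frame" (400x640x3 uint8, red, green, blue), "fx", "fy", "cx", "cy" (pixels), "R" (3x3) and "t" (3): a world point X has camera coordinates R X + t. Camera axes: x right, y down, z forward; pixel columns grow to the right and rows downward; lengths in m; the calibration is good to about 2 mm. A picture is of the moment at which its call begins. There is no depth.
A pose or a line that the arm cannot do raises r.IKError and nothing moves.
- r.hand_in(): hands the job in, once; it reports no verdict.
The state is a dict: "clock": time; "joints": joint angles; "joint_vel": joint speeds; "joint_torque": joint torques, N m; "tcp_pos": TCP position; "orientation": TCP orientation; "contact_force": force on the tool from outside, world axes, zero at the start; "torque": the same for the moment, N m; "opening": finger opening in m.
Only numpy, scipy, OpenCV 4.12 (cv2) and the standard library are available. Lean on these libraries where they do the work, as an engineer would, in place of code of your own. Each camera call takes 0.05 s, during which the arm holds its last target.

### The job

Put the hand pump back on the bike frame: lay its plain barrel across the open mouths of the two spring clips, let go so that it rests there, then press it straight down until it has snapped fully home in both clips. Both clips must hold the plain barrel, clear of the handle and the head; either way round is fine. Leave the other things on the bench where they are.

Things in the scene. Friction and masses are not known exactly. Their poses are not given: they have to be found in the camera images.
- frame: Blue bicycle frame tube, 360 mm long, 44 mm in diameter, lying level in two wooden blocks, with an upright head tube (110 mm tall, 54 mm wide) at its +x end, 195 mm from the origin. Fixed to the bench; a black pump bracket is on top. Origin on the bench under the bracket's middle; x along the tube, z up. Tube top at z = 72 mm; bracket rail (116 x 16 mm) top at z = 79 mm.
- clips (a point): Middle of the bracket: point midway between its two C-shaped spring clips, on their common axis, 98 mm above the bench. x along the clips' axis, z up; the mouths face up. The clips sit at x = -40 and +40 mm, 68 mm free between them. A seated barrel's centre line lies on this axis; laid on the closed mouths it rests by itself with its centre line 18 mm above the axis.
- clip_a (a point): Centre of the clip at x = -40 mm, on the axis (axes as point clips). Each clip is 12 mm wide along the axis. Mouth 25 mm wide at its narrowest, 9 mm above the axis, flaring to 37 mm; the lips end 16 mm above the axis and reach 21 mm to each side of it. The jaws are sprung and spread when the barrel is pushed down between them.
- clip_b (a point): Centre of the like clip at x = +40 mm, on the axis (axes as point clips). Pushing the barrel straight down midway between the clips takes 8 to 14 N (it may enter one clip before the other), until its centre line is on the axis; they then keep hold of it.
- pump_mid (a point): Hand pump, 210 mm long, 0.1 to 0.2 kg: point on its centre line at the middle of the plain aluminium barrel, 15 mm above the bench as it lies. x along the pump towards the head, z up. The barrel is a cylinder of 30 mm diameter from x = -65 to +65 mm. Either end may point to the head tube.
- pump: The same pump; origin on its underside, 15 mm below point pump_mid, same axes. Thinner ribbed rubber handle (27 mm) from x = -65 to -107 mm; square black head (30 x 30 mm, small steel thumb lever 4 mm high on top) from +65 to +97 mm, nose to +103 mm. The square head keeps it from rolling.
- chainring: Bystander: steel chainring lying flat, 121 mm over the teeth, 10 mm thick; origin at the centre of its underside.
- pedal: Bystander: black pedal with a steel axle, 92 x 70 x 24 mm; origin at the centre of its underside.
- oil: Bystander: white oil bottle, standing, 44 mm in diameter, 120 mm tall; origin at the centre of its underside.
- spanner: Bystander: steel spanner lying flat, 170 mm long; origin at its underside.
Things that resemble listed ones, but are neither listed nor needed, are in the scene too. Several things look just like the pump: the one meant starts farthest from the robot's base.

How it is judged (in metres and radians):
On the way, in this order (a step that is already met when the one before it is completed fails the run):
1. the pump lies released across the mouths of both clips, its barrel in line with them and not yet snapped in (z of pump_mid in the frame of clips between 0.013 and 0.024 m and y of pump_mid in the frame of clips between -0.008 and 0.008 m and x of pump_mid in the frame of clips between -0.019 and 0.019 m and angle between the x axis of pump_mid and the x axis of clips, either way round below 0.12 rad and contact force between the fingers and pump below 0.05 N and contact force between pump and frame above 0.2 N), for 0.3 s.
2. the pump is snapped home in both clips (z of pump_mid in the frame of clips between -0.004 and 0.004 m and y of pump_mid in the frame of clips between -0.004 and 0.004 m and x of pump_mid in the frame of clips between -0.019 and 0.019 m and angle between the x axis of pump_mid and the x axis of clips, either way round below 0.05 rad), for 0.2 s.
At the end, for the whole second after the job is handed in: The barrel's middle is within 4 mm of the clips' axis in height and sideways and within 19 mm of their middle along it, its centre line within 0.05 rad of the clips' axis, and the pump is at rest (all of step 2 and linear speed of pump below 0.02 m/s and angular speed of pump below 0.3 rad/s); the robot touches nothing.
It fails at once if a bystander was moved by more than 30 mm (distance of any of chainring, pedal, oil, spanner from where it was at the start of the episode above 0.03 m).
It fails at once if the oil bottle was tipped over (angle between oil's own z axis and vertical above 0.5 rad).
It also fails if it takes over 59 s, if anything falls off the work surface, if the arm or the gripper's body presses on something with over 40 N, if the wrist force passes 120 N, or if a joint passes its speed limit or range.

## Working session

There is one attempt and no reset: what is moved stays moved. The work goes in short steps, each a Python script; the robot and the scene stay as the last script left them, time stands still between calls to the robot, and variables do not carry over. Pictures are saved under pics/ and viewed, and the job is handed in when it is done.

```bash
mkdir -p pics; python3 - <<'E'
from station import r
import cv2,numpy as np,pickle
for n in("scene","top"):
    s=r.snapshot(n); cv2.imwrite(f"pics/{n}0.png",s["frame"][:,:,::-1]); pickle.dump(s,open(n+"0.pkl","wb"))
    print(n,s["fx"],s["fy"],s["cx"],s["cy"],np.round(s["R"],4).tolist(),s["t"])
print(r.sense())
E
```

```text
scene 388.26290126580193 388.26290126580193 322.5351189173791 195.53844961901842 [[0.7767, 0.6296, -0.0184], [0.4908, -0.6232, -0.6089], [-0.3948, 0.4639, -0.7931]] [-0.31660711 -0.16354299  1.49956867]
top 425.8899975802625 425.8899975802625 313.59984624725826 205.62342929866233 [[-0.0091, -0.9999, -0.009], [-0.9951, 0.0099, -0.0985], [0.0985, 0.0081, -0.9951]] [0.01851324 0.43369586 1.4055595 ]
{'clock': 0.1, 'joints': array([ 6.87163940e+01,  5.25915195e+00,  7.05716048e+01, -1.53636949e-04,
        1.04267276e+02, -3.24870451e+00]), 'joint_vel': array([-0.01047865, -0.0297137 , -0.13680217, -0.04282296, -0.03634838,
       -0.01388333]), 'joint_torque': array([ 2.47553835e-03, -4.47856021e+01, -4.07570422e+01,  7.01851188e-02,
        2.84670753e-02, -1.15561820e-04]), 'tcp_pos': array([0.18578165, 0.57057512, 0.40364922]), 'orientation': array([-1.79902116e+02, -5.40681537e-03,  1.61965056e+02]), 'contact_force': array([ 0.21330485, -0.05309246, -0.18296831]), 'torque': array([0.02244409, 0.01504753, 0.03684637]), 'opening': 0.08769904581374005}
```

View pics/scene0.png

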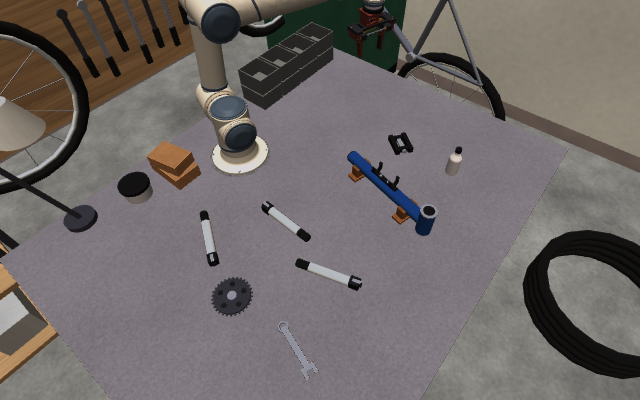

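View pics/top0.png

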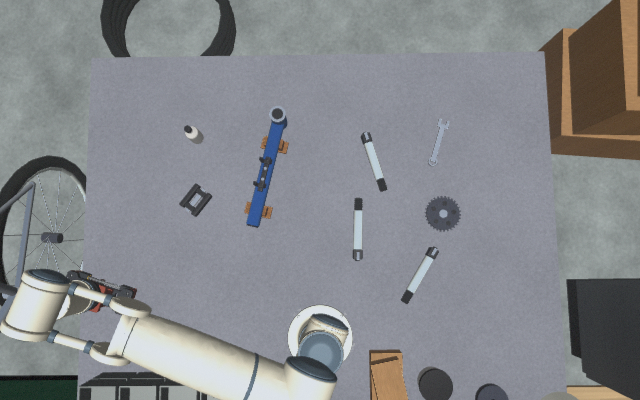

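The scene shows three pumps and the blue frame. In the top view the pump farthest from the base is at about (373,161), with its head probably at the upper end (366,136). The frame runs from (253,222) to the head tube at (278,114). Next I'll zoom in.

```bash
python3 - <<'E'
import cv2
t=cv2.imread("pics/top0.png"); s=cv2.imread("pics/scene0.png")
a=cv2.resize(t[95:235,235:295],None,fx=4,fy=4,interpolation=cv2.INTER_CUBIC)
b=cv2.resize(t[120:200,345:400],None,fx=6,fy=6,interpolation=cv2.INTER_CUBIC)[:560]
b=cv2.copyMakeBorder(b,0,560-b.shape[0],0,0,cv2.BORDER_CONSTANT)
cv2.imwrite("pics/z1.png",cv2.hconcat([a,b]))
a=cv2.resize(s[140:250,330:450],None,fx=5,fy=5,interpolation=cv2.INTER_CUBIC)
cv2.imwrite("pics/z2.png",a)
E
```

```text
(no output)
```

View pics/z1.png

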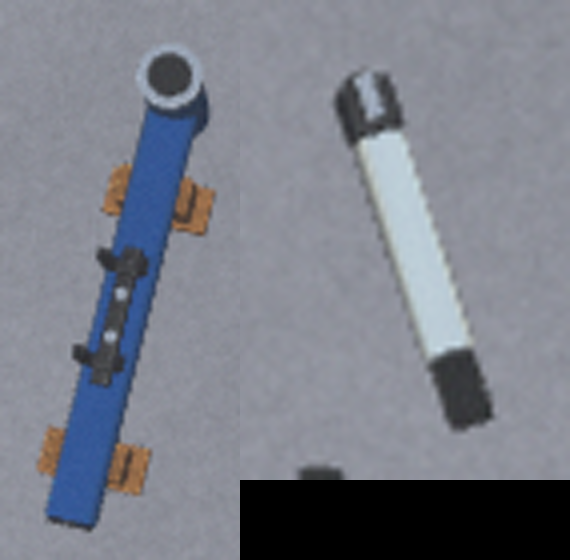

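View pics/z2.png

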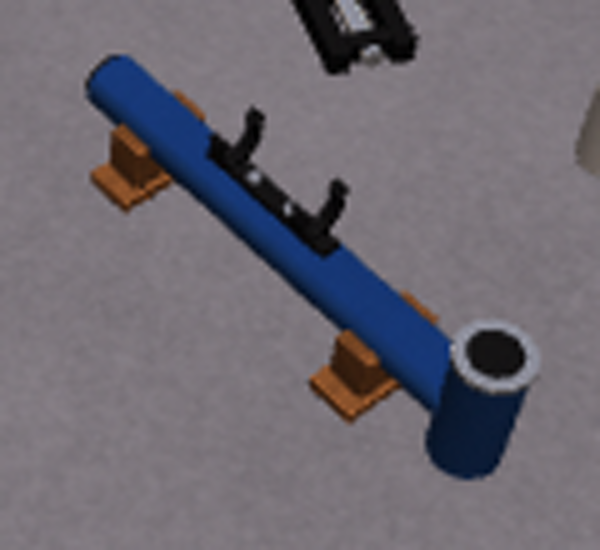

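```bash
cat > h.py <<'E'
import numpy as np,cv2
def cast(s,uv,z):
    uv=np.atleast_2d(np.asarray(uv,float)); R=np.array(s["R"]);t=np.array(s["t"])
    d=np.c_[(uv[:,0]-s["cx"])/s["fx"],(uv[:,1]-s["cy"])/s["fy"],np.ones(len(uv))]@R
    c=-R.T@t
    return c+d*((z-c[2])/d[:,2])[:,None]
def proj(s,X):
    p=np.atleast_2d(X)@np.array(s["R"]).T+np.array(s["t"])
    return np.c_[p[:,0]/p[:,2]*s["fx"]+s["cx"],p[:,1]/p[:,2]*s["fy"]+s["cy"]]
def comps(m,minA=5):
    n,l,st,c=cv2.connectedComponentsWithStats(m.astype(np.uint8)); return [(st[i].tolist(),c[i],l==i) for i in range(1,n) if st[i][4]>=minA]
def axis(m):
    """centre line of an elongated mask: minAreaRect"""
    ys,xs=np.nonzero(m); (c,wh,a)=cv2.minAreaRect(np.c_[xs,ys].astype(np.float32)); b=cv2.boxPoints((c,wh,a))
    e=[(b[0]+b[1])/2,(b[2]+b[3])/2]; f=[(b[1]+b[2])/2,(b[3]+b[0])/2]
    return (e if np.linalg.norm(e[0]-e[1])>np.linalg.norm(f[0]-f[1]) else f),wh
E
python3 - <<'E'
from h import *
import pickle
np.set_printoptions(precision=4,suppress=True)
T=pickle.load(open("top0.pkl","rb"));S=pickle.load(open("scene0.pkl","rb"))
for n,s in(("top",T),("scene",S)):
    f=s["frame"]; hsv=cv2.cvtColor(f,cv2.COLOR_RGB2HSV);h,sa,v=[hsv[:,:,i].astype(int) for i in range(3)]
    print(n)
    box=np.zeros(f.shape[:2],bool)
    if n=="top": box[100:235,235:300]=1
    else: box[140:245,335:445]=1
    bl=(sa>120)&(h>95)&(h<130)&box
    for st,c,m in comps(bl,50):
        e,wh=axis(m); print(" blue",st,c,e,wh, cast(s,e,.05).tolist())
    br=(sa<70)&(v>150)&box
    for st,c,m in comps(br,2): print(" light",st,c,cast(s,c,.08)[0],cast(s,c,.11)[0])
    ba=(v>165)&(sa<60); 
    if n=="top": ba[:,:300]=0; ba[:, 480:]=0; ba[300:]=0
    else: ba[:190]=0; ba[:,:180]=0; ba[:,400:]=0
    for st,c,m in comps(ba,150):
        e,wh=axis(m); print(" barrel",st,c,e,wh,cast(s,c,.015)[0],cast(s,e,.015).tolist(),cast(s,c,.03)[0])
E
```

```text
top
 blue [247, 123, 37, 103, 1009] [265.1814 174.5104] [array([277.4706, 122.6177], dtype=float32), array([252. , 224.5], dtype=float32)] (12.369316101074219, 105.01792907714844) [[0.7117040458456846, 0.13267817399565845, 0.050000000000000044], [0.3709470351627784, 0.21635802745736155, 0.050000000000000044]]
 light [235, 100, 65, 135, 5453] [266.5531 168.6587] [0.5501 0.1654 0.08  ] [0.5444 0.1618 0.11  ]
 light [266, 134, 2, 1, 2] [266.5 134. ] [0.665  0.1658 0.08  ] [0.6568 0.1622 0.11  ]
 light [287, 141, 2, 1, 2] [287.5 141. ] [0.6408 0.0972 0.08  ] [0.6332 0.0951 0.11  ]
 light [291, 140, 2, 2, 4] [291.5 140.5] [0.6423 0.0841 0.08  ] [0.6346 0.0823 0.11  ]
 light [264, 167, 3, 3, 6] [264.8333 167.8333] [0.5528 0.171  0.08  ] [0.5471 0.1673 0.11  ]
 light [261, 178, 3, 2, 6] [262.  178.5] [0.5179 0.1801 0.08  ] [0.513  0.1762 0.11  ]
 barrel [429, 118, 21, 48, 242] [438.2645 140.562 ] [array([444.2809, 119.3081], dtype=float32), array([430.463 , 164.5303], dtype=float32)] (10.440170288085938, 47.28627014160156) [ 0.6531 -0.4125  0.015 ] [[0.7271147694070615, -0.43585533558063777
[... 2179 characters left out ...]
0] [207.308 235.892] [array([204.3623, 219.9321], dtype=float32), array([210.4415, 252.3547], dtype=float32)] (32.987648010253906, 7.740118980407715) [ 0.1968 -0.3316  0.015 ] [[0.14106432649410627, -0.2964749905473817, 0.014999999999999902], [0.2511665639373677, -0.36549284725839826, 0.014999999999999902]] [ 0.2069 -0.3353  0.03  ]
 barrel [308, 263, 42, 21, 321] [328.6573 272.648 ] [array([308.5475, 265.2281], dtype=float32), array([348.1695, 279.8256], dtype=float32)] (42.225440979003906, 7.654904365539551) [ 0.5849 -0.189   0.015 ] [[0.5214698044915614, -0.20781670871555352, 0.014999999999999902], [0.6448083918514849, -0.17116131887361963, 0.014999999999999902]] [ 0.5896 -0.1947  0.03  ]
```

```bash
python3 - <<'E'
from h import *
import pickle
np.set_printoptions(precision=4,suppress=True)
T=pickle.load(open("top0.pkl","rb"));S=pickle.load(open("scene0.pkl","rb"))
for s,b in((T,(104,125,266,290)),(S,(200,222,415,445))):
    f=s["frame"]; g=f.max(2); m=np.zeros(g.shape,bool); y0,y1,x0,x1=b; m[y0:y1,x0:x1]=(g[y0:y1,x0:x1]<75)
    for st,c,mm in comps(m,15): print(st,c,cast(s,c,.11)[0])
    # tube edges: blue mask rows, straight section, midpoints
    hsv=cv2.cvtColor(f,cv2.COLOR_RGB2HSV)
T_=T["frame"]; hsv=cv2.cvtColor(T_,cv2.COLOR_RGB2HSV)
bl=(hsv[:,:,1]>110)&(hsv[:,:,0]>95)&(hsv[:,:,0]<130)
pts=[]
for y in list(range(126,140))+list(range(194,218)):
    xs=np.nonzero(bl[y,240:292])[0]+240
    pts.append(((xs.min()+xs.max())/2,y))
P=cast(T,pts,.05); k=np.polyfit(P[:,0],P[:,1],1); print(np.degrees(np.arctan(k[0])),np.polyval(k,.535),np.std(P[:,1]-np.polyval(k,P[:,0])))
E
```

```text
[273, 109, 10, 10, 74] [277.1081 113.4459] [0.7239 0.1282 0.11  ]
[423, 206, 12, 10, 86] [428.5814 210.1744] [0.7235 0.1281 0.11  ]
[415, 212, 21, 10, 94] [424.1596 218.617 ] [0.7287 0.0926 0.11  ]
-13.947793901820999 0.17559971175084593 0.000616694034980642
```

Both views agree: the clips' centre is at (0.535, 0.1754) with yaw −14°, and the pump is at (0.587, −0.1907) with yaw 16.8°. Next is the grasp.

```bash
python3 - <<'E'
from station import r
from h import *
import pickle
np.set_printoptions(precision=4,suppress=True)
o=[180,0,16.8]; x,y=.5868,-.1907
r.reach([x,y,.33],o)
r.servo_line([x,y,.186],speed=.12)
r.wait(.3); s=r.sense(); print(s["tcp_pos"],s["orientation"],s["contact_force"])
r.grab(20); r.wait(.2); s=r.sense(); print(s["opening"],s["contact_force"],s["tcp_pos"])
r.servo_line([x,y,.42],speed=.15); r.wait(.2)
s=r.sense(); print(s["clock"],s["opening"],s["contact_force"],s["tcp_pos"],s["orientation"])
for n in("scene","top"):
    q=r.snapshot(n); cv2.imwrite(f"pics/{n}1.png",q["frame"][:,:,::-1]); pickle.dump(q,open(n+"1.pkl","wb"))
a=cv2.imread("pics/top1.png")[80:230,300:460]; b=cv2.imread("pics/scene1.png")[160:310,260:420]
cv2.imwrite("pics/g1.png",cv2.resize(cv2.hconcat([a,b]),None,fx=2.5,fy=2.5))
E
```

```text
[ 0.5869 -0.1907  0.1865] [179.9748  -0.0334  16.8017] [0.4149 0.3451 0.2051]
0.02973559260742011 [0.0873 0.2268 1.0258] [ 0.5868 -0.1907  0.186 ]
7.8167 0.02948510924424335 [-1.255  -0.468  -1.6654] [ 0.5868 -0.1907  0.4193] [-179.9596    0.0509   16.8   ]
```

View pics/g1.png

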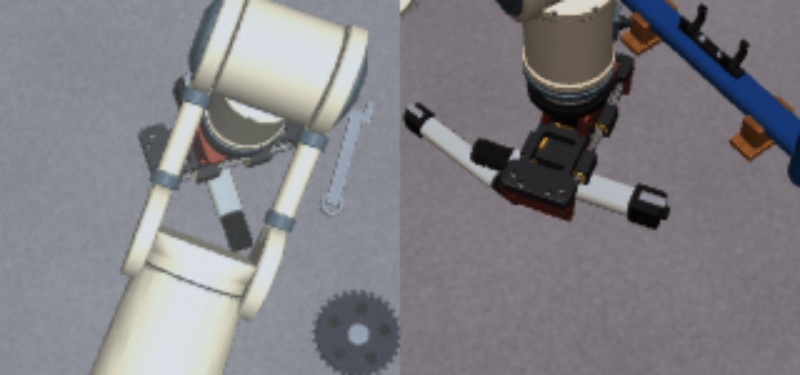

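The pump is gripped (opening 29.5 mm) and hangs level, with the handle at about (490,155) and the head at (650,205) in the crop. I'll carry it over the clips and look before lowering.

```bash
python3 - <<'E'
from station import r
from h import *
import pickle
np.set_printoptions(precision=4,suppress=True)
o=[180,0,-14]; x,y=.535,.1754
r.reach([x,y,.40],o)
r.servo_line([x,y,.312],speed=.1); r.wait(.3)
s=r.sense(); print(s["clock"],s["opening"],s["contact_force"],s["torque"],s["tcp_pos"],s["orientation"])
for n in("scene","top"):
    q=r.snapshot(n); cv2.imwrite(f"pics/{n}2.png",q["frame"][:,:,::-1]); pickle.dump(q,open(n+"2.pkl","wb"))
a=cv2.imread("pics/top2.png")[95:235,190:330]; b=cv2.imread("pics/scene2.png")[110:250,330:470]
cv2.imwrite("pics/g2.png",cv2.resize(cv2.hconcat([a,b]),None,fx=2.8,fy=2.8,interpolation=cv2.INTER_CUBIC))
E
```

```text
10.6333 0.02946633467219037 [-0.1406  0.8374 -1.1848] [-0.0488  0.2113 -0.0293] [0.5351 0.1754 0.3125] [-179.9774   -0.0426  -13.9974]
```

View pics/g2.png

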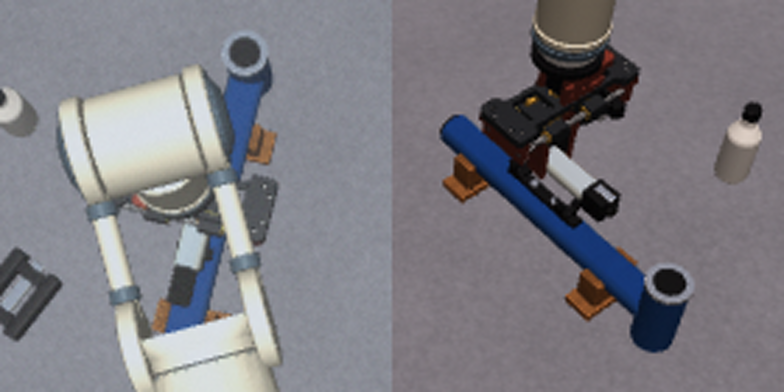

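```bash
python3 - <<'E'
from h import *
import pickle
S=pickle.load(open("scene2.pkl","rb"));T=pickle.load(open("top2.pkl","rb"))
a=np.radians(-14);d=np.array([np.cos(a),np.sin(a),0]);c=np.array([.535,.1754,.1415])
for n,s,(x0,y0,w,h) in(("s",S,(370,140,55,55)),("t",T,(235,165,50,55))):
    im=np.ascontiguousarray(s["frame"][y0:y0+h,x0:x0+w,::-1]);im=cv2.resize(im,None,fx=7,fy=7,interpolation=cv2.INTER_CUBIC)
    for u in(-.107,-.065,.03,.065,.097):
        p=proj(s,c+u*d)[0]; print(n,u,p); cv2.circle(im,tuple(int(v) for v in ((p-[x0,y0]+.5)*7)),3,(0,0,255),-1)
    cv2.imwrite(f"pics/g3{n}.png",im)
a,b=cv2.imread("pics/g3s.png"),cv2.imread("pics/g3t.png"); cv2.imwrite("pics/g3.png",cv2.hconcat([a,b]))
E
```

```text
s -0.107 [364.72821535 147.08697382]
s -0.065 [373.01190781 154.23298576]
s 0.03 [392.77204429 171.27926937]
s 0.065 [400.43467839 177.88951896]
s 0.097 [407.63275289 184.09901147]
t -0.107 [252.44579637 203.24706362]
t -0.065 [255.80519132 190.06579956]
t 0.03 [263.3300595  160.54046066]
t 0.065 [266.07690548 149.76265614]
t 0.097 [268.57644113 139.95522357]
```

View pics/g3.png

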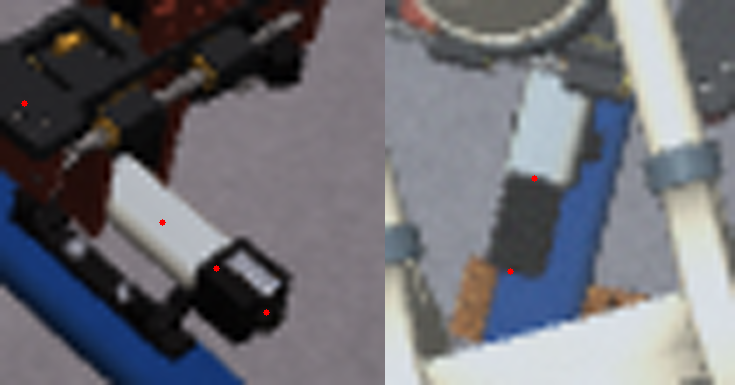

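The predicted ends fall on the head and handle joints in both views, so the pump is level, centred and aligned. I'll lower it, release and check.

```bash
python3 - <<'E'
from station import r
from h import *
import pickle
np.set_printoptions(precision=4,suppress=True)
x,y=.535,.1754
b=r.sense()["contact_force"][2]
for z in np.arange(.300,.2858,-.002):
    r.servo_line([x,y,z],speed=.03); r.wait(.1); s=r.sense(); f=s["contact_force"][2]-b
    print(round(z,4),s["tcp_pos"][2],round(f,2))
    if f>2.0: break
r.let_go(); r.wait(.5); s=r.sense(); print(s["opening"],s["contact_force"])
r.servo_line([x,y,.40],speed=.12)
r.reach([.42,-.05,.42],[180,0,0])
print(r.sense()["clock"])
for n in("scene","top"):
    q=r.snapshot(n); cv2.imwrite(f"pics/{n}3.png",q["frame"][:,:,::-1]); pickle.dump(q,open(n+"3.pkl","wb"))
a=np.radians(-14);d=np.array([np.cos(a),np.sin(a),0]);c=np.array([x,y,.116]);ims=[]
for n,(x0,y0) in(("scene",(350,140)),("top",(235,125))):
    s=pickle.load(open(n+"3.pkl","rb")); im=np.ascontiguousarray(s["frame"][y0:y0+80,x0:x0+65,::-1]);im=cv2.resize(im,None,fx=6,fy=6,interpolation=cv2.INTER_CUBIC)
    for u in(-.107,-.065,0,.065,.097):
        p=proj(s,c+u*d)[0]; cv2.circle(im,tuple(int(v) for v in ((p-[x0,y0]+.5)*6)),3,(0,0,255),-1)
    ims.append(im)
cv2.imwrite("pics/g4.png",cv2.hconcat(ims))
E
```

```text
0.3 0.3001652460521337 -0.57
0.298 0.2980317120132603 -1.56
0.296 0.2959504529546467 -0.84
0.294 0.29397213471849637 0.16
0.292 0.29191714322930723 0.61
0.29 0.2899555263150717 0.18
0.288 0.28813815846586893 0.77
0.286 0.28652328759251433 2.87
0.08787771496724806 [-0.0366  0.3557 -0.3993]
17.4417
```

View pics/g4.png

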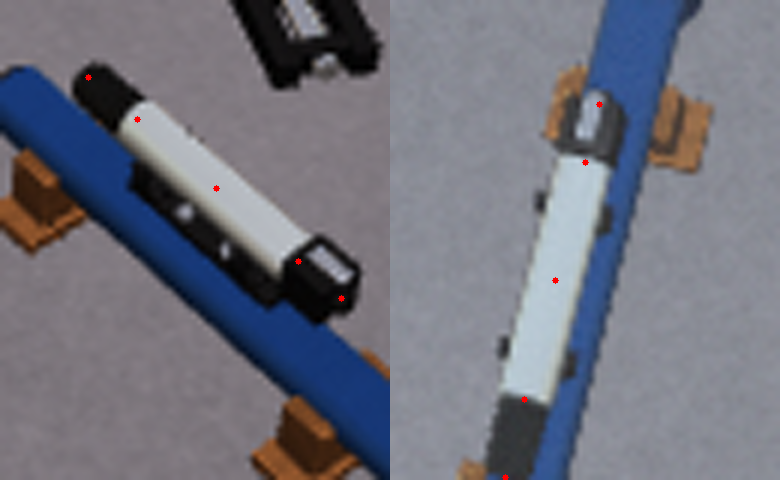

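The pump rests across both mouths: the lips show on each side of the barrel and the marks line up with its joints. Next I'll press it with closed fingers, jaw axis along the pump.

```bash
python3 - <<'E'
from station import r
from h import *
import pickle
np.set_printoptions(precision=4,suppress=True)
x,y=.535,.1754
r.grab(20)
r.reach([x,y,.37],[180,0,76])
r.servo_line([x,y,.322],speed=.1); r.wait(.3); s=r.sense(); b=s["contact_force"][2]; print(s["tcp_pos"],s["opening"],s["clock"])
for z in np.arange(.316,.2905,-.002):
    r.servo_line([x,y,z],speed=.04); r.wait(.1); s=r.sense(); f=s["contact_force"][2]-b
    print(round(z,4),round(s["tcp_pos"][2],4),round(f,2),s["torque"])
    if f>28: break
r.servo_line([x,y,.40],speed=.12)
r.reach([.42,-.05,.42],[180,0,0]); r.wait(.2)
s=r.sense();print(s["clock"],s["contact_force"])
for n in("scene","top"):
    q=r.snapshot(n); cv2.imwrite(f"pics/{n}4.png",q["frame"][:,:,::-1]); pickle.dump(q,open(n+"4.pkl","wb"))
a=np.radians(-14);d=np.array([np.cos(a),np.sin(a),0]);c=np.array([x,y,.098]);ims=[]
for n,(x0,y0) in(("scene",(350,140)),("top",(235,125))):
    s=pickle.load(open(n+"4.pkl","rb")); im=np.ascontiguousarray(s["frame"][y0:y0+80,x0:x0+65,::-1]);im=cv2.resize(im,None,fx=6,fy=6,interpolation=cv2.INTER_CUBIC)
    for u in(-.107,-.065,0,.065,.097):
        p=proj(s,c+u*d)[0]; cv2.circle(im,tuple(int(v) for v in ((p-[x0,y0]+.5)*6)),3,(0,0,255),-1)
    ims.append(im)
cv2.imwrite("pics/g5.png",cv2.hconcat(ims))
E
```

```text
[0.5351 0.1755 0.3227] 0.0005016358063208084 20.825
0.316 0.3159 0.65 [-0.0749  0.0509  0.0004]
0.314 0.314 -0.85 [-0.0658  0.0412  0.0092]
0.312 0.3125 2.59 [-0.0391 -0.0521  0.0017]
0.31 0.3112 6.31 [-0.0643  0.0621 -0.0647]
0.308 0.3098 7.82 [-0.0825  0.0484 -0.0587]
0.306 0.3082 8.99 [-0.0784 -0.042  -0.0172]
0.304 0.3063 9.25 [-0.0835 -0.1409 -0.0468]
0.302 0.3021 2.79 [-0.0751 -0.24    0.0117]
0.3 0.3006 6.06 [-0.0879  0.1266  0.067 ]
0.298 0.2981 4.3 [0.003  0.3895 0.0287]
0.296 0.2953 0.95 [-0.0038  0.1474 -0.0267]
0.294 0.295 6.18 [0.0637 0.5478 0.0137]
0.292 0.2948 12.88 [0.1721 1.0249 0.0115]
27.675 [-0.2392  0.7487 -1.1199]
```

View pics/g5.png

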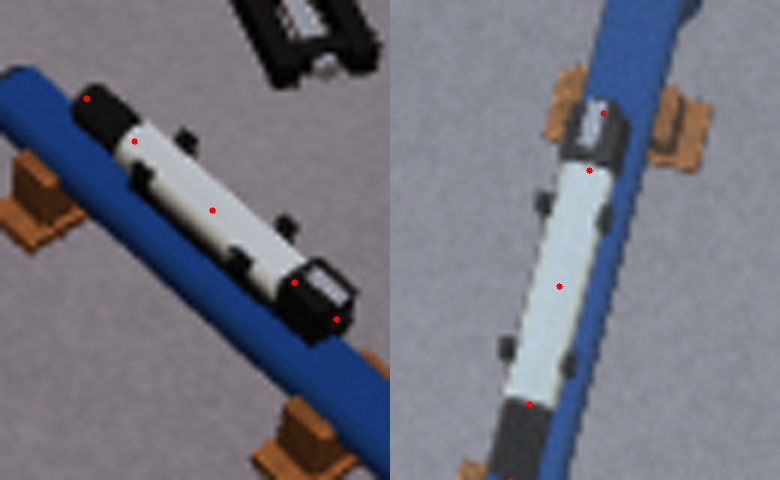

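```bash
python3 - <<'E'
from station import r
from h import *
import pickle
np.set_printoptions(precision=4,suppress=True)
T=pickle.load(open("top4.pkl","rb"));S=pickle.load(open("scene4.pkl","rb"))
E={}
for n,s,(x0,y0) in(("s",S,(360,145)),("t",T,(240,135))):
    hsv=cv2.cvtColor(s["frame"],cv2.COLOR_RGB2HSV); m=np.zeros(hsv.shape[:2],bool)
    sub=hsv[y0:y0+62,x0:x0+48]; m[y0:y0+62,x0:x0+48]=(sub[:,:,2]>165)&(sub[:,:,1]<60) if n=="s" else (sub[:,:,2]>180)&(sub[:,:,1]<60)
    cs=sorted(comps(m,60),key=lambda c:-c[0][4]); e,wh=axis(cs[0][2]); print(n,cs[0][0],e,wh); E[n]=sorted(e,key=lambda p:p[1])
P=lambda s:np.diag([s["fx"],s["fy"],1])@np.c_[s["R"],s["t"]]
def c(s,p): return np.array([[p[0]-s["cx"]],[p[1]-s["cy"]]])
for a,b in((E["s"][0],E["t"][1]),(E["s"][1],E["t"][0])):
    X=cv2.triangulatePoints(P(S),P(T),c(S,a).astype(float),c(T,b).astype(float)); print((X[:3]/X[3]).ravel())
E
```

```text
s [371, 160, 30, 27, 210] [array([371.3717, 161.5752], dtype=float32), array([398.2036, 185.0531], dtype=float32)] (35.6533203125, 6.396902084350586)
t [254, 152, 17, 40, 302] [array([267.4557, 152.3363], dtype=float32), array([257.3991, 190.8867], dtype=float32)] (7.783009052276611, 39.84059143066406)
[0.4724 0.1897 0.1077]
[0.5972 0.1589 0.106 ]
```

```bash
python3 - <<'E'
from station import r
r.let_go(); r.wait(.3); print(r.sense()["clock"]); r.hand_in()
E
```

```text
29.45
the job is handed in; nothing more can be done
```

The pump is back on the frame with its barrel seated in both clips. I handed the job in at 29.5 s; `hand_in()` gives no verdict.

- **Placing:** I took the pump farthest from the base by the middle of its barrel and laid it across the clip mouths, with its head towards the head tube. After I let go and backed off, both views showed it resting there in line with the clips.
- **Pressing:** I pressed it straight down with closed fingers. The push peaked at about 9 N and the force dropped twice. It then met a firm stop (13 N) with the tool at 0.295 m, which is the height expected for a seated barrel.
- **Final check:** In both views the jaws of both clips stand on either side of the plain barrel, clear of the handle and the head. The triangulated barrel is level to about 2 mm over its length, within about 0.5 mm of the clips' middle along the axis, and in line with it.
- **Disagreement:** Triangulation put the barrel ends at 106–108 mm, against 98 mm for a seated centre line. I put this down to the cameras seeing only the upper surface, and relied on the stop height instead.
- **Bystanders:** I did not measure their positions afterwards, but the arm kept well clear of them.

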